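Set the hot palette to high and start it

TASK

Get the hot palette going for melting wax: with your fingertips push its red heat lever from off, past the low notch, all the way to the high stop at the red mark, and only then press the green start button on the timer box fully down and let it come back up. Push the lever from its side, do not grip it between the fingers, and leave the brushes, wax, tins, pot and panel where they are.

Things in the scene. Friction and masses are not known exactly. Their poses are not given: they have to be found in the camera images.
- hot_palette: electric hot palette, fixed to the table: a grey control housing 80 (x) x 220 (y) x 60 mm high, with a black griddle plate 200 x 340 mm, top 50 mm high, behind it (its +x side). Origin on the table under the centre of the housing; z up. The heat lever runs along its y in a slot in the middle of the housing's flat top. Marks beside the slot: white (off) at y = -35 mm, yellow (low) at 0, red (high) at +35 mm
- lever_grip (a point): red upright paddle on top of the heat lever, 28 (x) x 14 (y) x 34 mm high; origin at its centre, 93 mm above the table (paddle from 76 to 110 mm; a thin stem below it down to the housing top at 60 mm). Axes parallel to those of hot_palette: it slides towards its +y
- heat_lever (a joint): slide of the heat lever in m: 0 off (white mark), 0.035 the low notch (yellow mark), 0.070 the high stop (red mark). It snaps into each of these three places; there is a hump half-way between neighbouring places (at 0.0175 and 0.0525); pushing it over a hump takes about 8 N, then it runs on by itself to within about 1 mm of the next place and stays there
- timer: white timer box 100 (x) x 90 (y) x 45 mm high, fixed to the table on the left or right of the palette; origin on the table under its centre. The start button is in the middle of its top
- start_top (a point): centre of the top face of the round green start button (38 mm across) when it is up; z up; pressed straight down
- start (a joint): travel of the start button in m: 0 up, 0.006 fully down; a spring needing about 5 N for fully down brings it back up
- brush_pot: white plastic pot with pencils and brushes, 84 mm across, 100 mm high (pencils to about 175 mm); origin under its centre
- wax_tin_a: aluminium tray of yellow wax on the griddle, 80 x 110 x 35 mm; origin under its centre
- wax_tin_b: aluminium tray of blue wax on the griddle, 80 x 110 x 35 mm; origin under its centre
- brush_a: flat brush with yellow handle lying on the griddle just behind the control housing, about 170 mm long, 38 wide, 12 high; origin under its middle
- brush_b: flat brush with wooden handle lying on the table, same size; origin under its middle
- wax_block_a: orange wax block standing on the table, 35 x 35 x 50 mm high; origin under its centre
- wax_block_b: blue wax block on the table, 40 x 30 x 30 mm high; origin under its centre
- painted_panel: square painted wooden panel lying on the table, 150 x 150 x 18 mm; origin under its centre

How it is judged:
By the outcome, as a careful person would: the job done as asked, in the order asked, and still so for the second after the job is handed in, with the robot touching nothing.
It also fails if it takes over 48 s, if anything falls off the work surface, if the arm or the gripper's body presses on something with over 40 N, if the wrist force passes 120 N, or if a joint passes its speed limit or range.

ROBOT

A 6-joint arm with a two-finger parallel gripper is mounted at the origin on the work surface. World frame = base frame: x ahead of the robot, y to its left, z up, the work surface at z = 0. Lengths are in m, angles in degrees, forces in N, time in s.
With the tool pointing down it reaches from about 0.375 to 0.9 m from the base axis. Payload 3.1 kg.
Tool frame: the origin (TCP) lies at the very end of the fingers, on their centre line; the grasp point (between the pads) lies 19 mm behind it; z points along the fingers, y is the line along which they close (so a half turn about z gives the same grasp; the last joint's range is limited). The gripper opens to 87 mm and grips with 3 to 60 N. Pads are 19 mm wide; open, the fingers measure 117 mm over their backs; the gripper's body (75 mm by 190 mm) begins 51 mm behind the grasp point.
Start: joints at [59.616, 30.224, 82.088, -0, 67.689, -10.227], TCP at [0.215, 0.587, 0.223] pointing down, gripper open.
Joint ranges: [-176.69, 176.69], [-43.24, 126.21], [12.49, 139.97], [-82, 262], [0, 151.66], [-163.58, 163.58]. Speed limits (degrees/s): [159.86, 159.86, 180, 180, 180, 180].

INTERFACE

Orientations are given as a 3x3 rotation matrix whose columns are the frame's x, y, z axes.
In Python, from rig import * gives the robot as it stands.
- The arm moves only by the tool jog_arm, never from a script. Its arguments are lists of equal length, an entry for each row: "delta_pos": the shift along the world's x, y, z in cm, a list of three; "turn": the turn about the world's z in degrees; "grip": the closure, from 0 (fully open) to 1 (shut). In form: {"delta_pos": [[x, y, z], ...], "turn": [turn, ...], "grip": [grip, ...]}. A call has 1 to 12 rows; each row is the pose to reach, as a shift and turn from the pose commanded when the call began; what a row does not reach only later rows make up. A row lasts 1/8 s, in which the tool goes at most 62.5 mm and 10.7 degrees, less where a joint would pass 70% of its speed; a pose out of reach is approached as far as the arm can. A call with a gripper value outside its range is refused whole. The fingers move at their own pace and stop on an object; the grip force is fixed at half the most. Time passes only in rows, so rows that repeat a pose let the fingers close. It gives the time, the measured TCP pose, the force, the opening and the grip force at its end, in the units of the state.
- read_state(): the state, without advancing time (a new reading comes with each control period).
- capture(name): name is "scene" or "top" or "wrist"; returns a dict with "color" (400x640x3 uint8, blue, green, red), "fovy" (degrees; the focal length in pixels is half the picture's height over the tangent of half this angle, whatever the lens; pixels are square), "cx", "cy" (the principal point, pixels), "k1" (the pictures are not rectified: a ray, as slopes to the right and down, at radius r is drawn at 1 + k1 r^2 times it, then the intrinsics apply), "camera_from_world" (4x4, takes a point from world to camera coordinates). Camera axes: x right, y up, looking along -z (the intrinsics and any distortion apply to the point x, -y, -z); pixel columns grow to the right and rows downward; lengths in m; the calibration is good to about 2 mm. A picture is of the moment at which its call begins. There is no depth.
- hand_in(): hands the job in; it is judged then, once.
The state is a dict: "time_s": time; "joint_positions": joint angles; "qvel": joint speeds; "tau": joint torques, N m; "position": TCP position; "tcp_rot": TCP orientation; "force": force on the tool from outside, world axes, zero at the start; "moment": the same for the moment, N m; "opening": opening from 0.0 (shut) to 1.0 (fully open); "grasp_force": force on a finger pad.
Only numpy, scipy, OpenCV 4.12 (cv2) and the standard library are available. Lean on these libraries where they do the work, as an engineer would, in place of code of your own. Each camera call takes 0.05 s, during which the arm holds its last target. There are 200 camera calls.

## Working session

There is one attempt and no reset: what is moved stays moved. The work goes in short steps, Python scripts to look and compute and a tool call to move; the robot and the scene stay as the last step left them, time stands still between calls to the robot, and variables do not carry over. Pictures are saved under pics/ and viewed, at most 10 in all, crops included, and the job is handed in when it is done.

Besides the shell and the picture viewer there is one more tool, called after "Emit:" by a JSON object that holds its "api" and its "payload", one argument or row to a line. jog_arm: Moves the arm, as the interface text tells. Its arguments: {"type":"object","properties":{"delta_pos":{"type":"array"},"turn":{"type":"array"},"grip":{"type":"array"}},"required":["delta_pos","turn","grip"]}

```bash
mkdir -p pics; cat > h.py <<'E'
from rig import *
import numpy as np, cv2, pickle
def cap(n,fn):
    c=capture(n); cv2.imwrite(f'pics/{fn}.png',c['color']); pickle.dump(c,open(f'pics/{fn}.pkl','wb')); return c
def load(fn): return pickle.load(open(f'pics/{fn}.pkl','rb'))
def K(c):
    f=200/np.tan(np.radians(c['fovy']/2)); return np.array([[f,0,c['cx']],[0,f,c['cy']],[0,0,1.]])
def ray(c,px):
    u=cv2.undistortPoints(np.array([[px]],float),K(c),np.array([c['k1'],0,0,0,0.]))[0,0]
    M=np.array(c['camera_from_world']);R=M[:3,:3]
    return -R.T@M[:3,3], R.T@np.array([u[0],-u[1],-1])
def onz(c,px,z):
    o,d=ray(c,px); return o+d*(z-o[2])/d[2]
def proj(c,p):
    M=np.array(c['camera_from_world']);q=M[:3,:3]@np.array(p)+M[:3,3]
    return cv2.projectPoints(np.array([[q[0],-q[1],-q[2]]]),np.zeros(3),np.zeros(3),K(c),np.array([c['k1'],0,0,0,0.]))[0].ravel()
def blobs(c,lo,hi,amin=40):
    h=cv2.cvtColor(c['color'],cv2.COLOR_BGR2HSV); m=cv2.inRange(h,np.array(lo),np.array(hi))
    n,l,s,ce=cv2.connectedComponentsWithStats(m)
    return m,[(s[i].tolist(),ce[i].round(1).tolist()) for i in range(1,n) if s[i][4]>=amin]
E
python3 - <<'E'
from h import *
for n in('scene','top'):
    c=cap(n,n+'0'); print(n,c['fovy'],c['k1'],ray(c,(320,200)))
    print('red',blobs(c,(0,150,80),(6,255,255))[1],blobs(c,(174,150,80),(180,255,255))[1]); print('green',blobs(c,(45,100,50),(85,255,255))[1])
E
```

```text
scene 50.439375280259746 -0.008410086246063594 (array([0.93486819, 0.44785937, 1.02448095]), array([-0.34217582, -0.36971382, -0.8640303 ]))
red [([200, 16, 23, 27, 403], [211.5, 29.9]), ([34, 125, 19, 18, 54], [43.1, 134.0]), ([304, 163, 10, 13, 101], [308.5, 169.3]), ([489, 260, 54, 31, 1344], [515.0, 275.4])] []
green [([270, 88, 13, 10, 106], [276.4, 92.5]), ([379, 297, 83, 81, 1698], [420.6, 329.0])]
top 48.329795880316496 0.03603599401904892 (array([0.47248817, 0.02639655, 1.28842436]), array([ 0.09155264,  0.02639586, -0.99582765]))
red [([353, 217, 7, 10, 52], [356.4, 221.5]), ([597, 273, 27, 27, 439], [608.7, 284.5]), ([138, 278, 48, 48, 1155], [161.5, 300.3])] []
green [([175, 162, 46, 22, 107], [198.3, 172.1]), ([154, 173, 63, 54, 988], [190.5, 202.6]), ([459, 264, 14, 15, 165], [465.6, 270.8])]
```

View pics/top0.png

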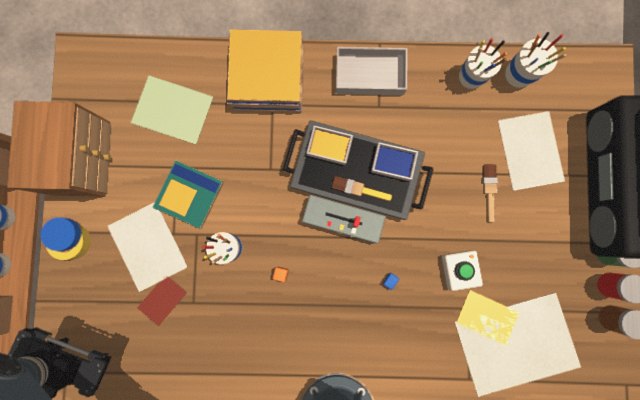

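View pics/scene0.png

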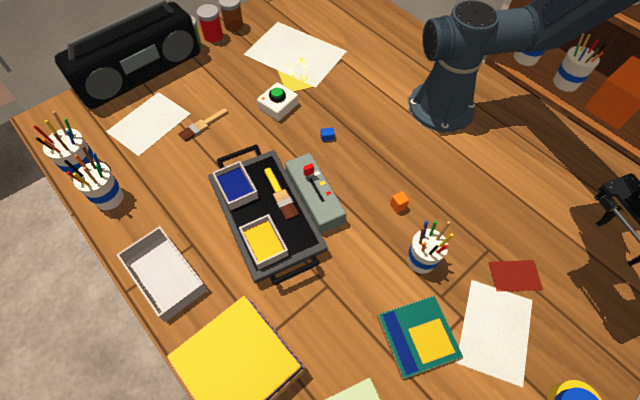

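The top view shows the red paddle at about (356,222), on the right (-y) end of the slot, and the red mark near (330,224). The green button is at (466,271). Next I'll get the housing orientation and the positions.

```bash
python3 - <<'E'
from h import *
t=load('top0');s=load('scene0')
def tri(a,b):
    o1,d1=ray(t,a);o2,d2=ray(s,b); k=np.linalg.lstsq(np.c_[d1,-d2],o2-o1,rcond=None)[0]
    p,q=o1+k[0]*d1,o2+k[1]*d2; return ((p+q)/2).round(4),np.linalg.norm(p-q).round(4)
print('lever tri',tri((356.4,221.5),(308.5,169.3)),'btn tri',tri((465.6,270.8),(276.4,92.5)))
print('lever',onz(t,(356.4,221.5),.095),onz(s,(308.5,169.3),.095))
for z in(.045,.055,.06): print('btn',z,onz(t,(465.6,270.8),z),onz(s,(276.4,92.5),z))
# housing top
g=t['color'][190:250,295:395]; hsv=cv2.cvtColor(g,cv2.COLOR_BGR2HSV); print(hsv[20,15],hsv[45,75])
m=cv2.inRange(hsv,(50,10,85),(110,90,200)); m=cv2.morphologyEx(m,cv2.MORPH_CLOSE,np.ones((7,7)))
cs=max(cv2.findContours(m,0,2)[0],key=cv2.contourArea); box=cv2.boxPoints(cv2.minAreaRect(cs))+[295,190]
P=np.array([onz(t,b,.06)[:2] for b in box]); print(box,P.round(4),P.mean(0)); 
for i in range(4): d=P[(i+1)%4]-P[i]; print(np.linalg.norm(d),np.degrees(np.arctan2(d[1],d[0])))
print(read_state()['tcp_rot'])
big=cv2.resize(t['color'][180:260,290:400],None,fx=7,fy=7,interpolation=2); cv2.imwrite('pics/cr.png',big)
E
```

```text
lever tri (array([ 0.5267, -0.0411,  0.0932]), np.float64(0.0008)) btn tri (array([ 0.4004, -0.3422,  0.0595]), np.float64(0.0014))
lever [ 0.52637612 -0.04069325  0.095     ] [ 0.52779751 -0.04041574  0.095     ]
btn 0.045 [ 0.39908556 -0.346037    0.045     ] [ 0.39284131 -0.35464417  0.045     ]
btn 0.055 [ 0.39967589 -0.34304178  0.055     ] [ 0.39837512 -0.34645102  0.055     ]
btn 0.06 [ 0.39997105 -0.34154417  0.06      ] [ 0.40114203 -0.34235444  0.06      ]
[ 36  24 167] [ 34  22 175]Traceback (most recent call last):
  File "<stdin>", line 12, in <module>
ValueError: max() iterable argument is empty
```

```bash
python3 - <<'E'
from h import *
t=load('top0')
x0,y0=290,180
g=t['color'][180:260,290:400]; hsv=cv2.cvtColor(g,cv2.COLOR_BGR2HSV)
for p in((315,210),(312,222),(365,232)): print(hsv[p[1]-y0,p[0]-x0])
cv2.imwrite('pics/cr.png',cv2.resize(g,None,fx=7,fy=7,interpolation=2))
r=hsv[212-y0,315-x0].astype(int)
m=cv2.inRange(hsv,np.clip(r-[15,25,30],0,255),np.clip(r+[15,25,30],0,255)); m=cv2.morphologyEx(m,cv2.MORPH_CLOSE,np.ones((5,5)))
cs=max(cv2.findContours(m,0,2)[0],key=cv2.contourArea); box=cv2.boxPoints(cv2.minAreaRect(cs))+[x0,y0]
P=np.array([onz(t,b,.06)[:2] for b in box]); print(box.round(),P.round(4),P.mean(0)); 
for i in range(4): d=P[(i+1)%4]-P[i]; print(np.linalg.norm(d),np.degrees(np.arctan2(d[1],d[0])))
print(read_state()['tcp_rot'])
E
```

```text
[ 36  24 169]
[ 34  23 170]
[ 34  24 170]
[[302. 222.]
 [310. 194.]
 [385. 216.]
 [377. 243.]] [[ 0.5243  0.107 ]
 [ 0.6004  0.0873]
 [ 0.5449 -0.1221]
 [ 0.4694 -0.1014]] [ 0.53476013 -0.00730375]
0.07863565435770908 -14.486719787720567
0.21666387829879694 -104.85431901323713
0.07830517479341188 164.65209184376027
0.21548505359864503 75.23389520068969
[[-9.38747727e-01  3.44603653e-01 -1.01318199e-03]
 [ 3.44604965e-01  9.38746170e-01 -1.74532887e-03]
 [ 3.49674011e-04 -1.98757105e-03 -9.99997964e-01]]
```

View pics/cr.png

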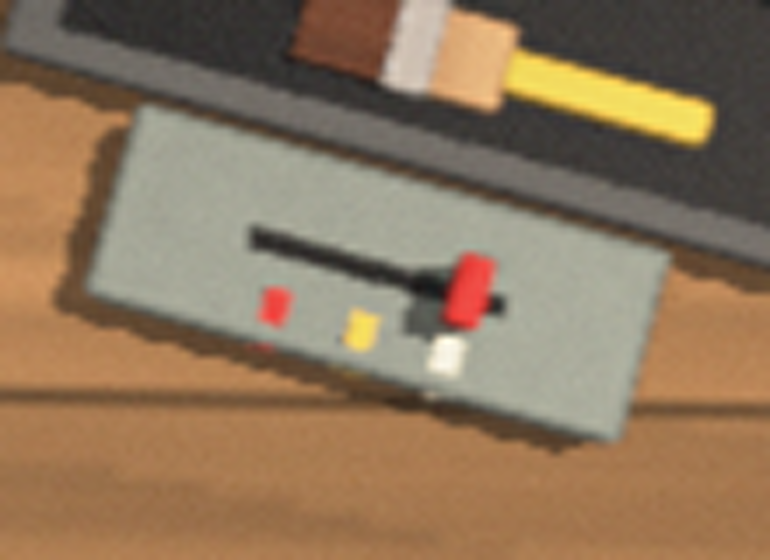

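Palette yaw is -14.8°. The slide direction is (0.256, 0.967), the lever is at (0.527, -0.041), and the button top is at (0.400, -0.342, ~0.059). I'll move behind the paddle with the fingers shut.

Emit:
{"api": "jog_arm", "payload": {
  "delta_pos": [
    [0,0,4],
    [30,-67.2,4],
    [30,-67.2,4],
    [30,-67.2,4],
    [30,-67.2,4],
    [30,-67.2,4],
    [30,-67.2,4],
    [30,-67.2,4],
    [30,-67.2,4],
    [30,-67.2,4],
    [30,-67.2,4],
    [30,-67.2,4]
  ],
  "turn": [0,5.3,5.3,5.3,5.3,5.3,5.3,5.3,5.3,5.3,5.3,5.3],
  "grip": [1,1,1,1,1,1,1,1,1,1,1,1]
}}

```text
time_s: 1.6
position: [0.4959, -0.043, 0.2624]
tcp_rot: [[-0.966, 0.257, -0.0], [0.257, 0.966, 0.0], [0.0, 0.0, -1.0]]
force: [0.4, -0.3, 0.8]
opening: 0.006
grasp_force: 0.0
```

Emit:
{"api": "jog_arm", "payload": {
  "delta_pos": [
    [1.8,-4.1,0],
    [1.8,-4.1,-6],
    [1.8,-4.1,-10],
    [1.8,-4.1,-10]
  ],
  "turn": [0,0,0,0],
  "grip": [1,1,1,1]
}}

```text
time_s: 2.1
position: [0.5109, -0.0813, 0.1597]
tcp_rot: [[-0.966, 0.257, -0.008], [0.257, 0.966, 0.003], [0.009, 0.001, -1.0]]
force: [0.5, -0.3, -0.7]
opening: 0.004
grasp_force: 0.0
```

```bash
python3 - <<'E'
from h import *
c=cap('wrist','w1'); st=read_state(); print(st['position'],st['force'])
print(blobs(c,(0,150,80),(6,255,255))[1], c['fovy'],c['k1'])
d=np.array([.256,.967])
for b in blobs(c,(0,150,80),(6,255,255),100)[1]: print(onz(c,b[1],.1),onz(c,b[1],.11))
E
```

```text
[ 0.51277753 -0.08182013  0.16169948] [0.67928451 0.17904196 0.61328973]
[([454, 178, 14, 16, 190], [460.4, 185.5]), ([369, 205, 26, 48, 1060], [381.0, 228.6])] 62.09870313508906 -0.05556414895748946
[0.50905666 0.0207677  0.1       ] [0.50567291 0.01719647 0.11      ]
[ 0.52592892 -0.03965269  0.1       ] [ 0.52178949 -0.04051777  0.11      ]
```

View pics/w1.png

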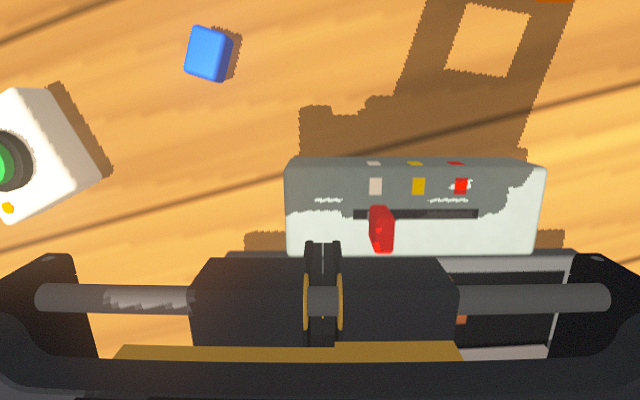

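The fingers are shut and sit 43 mm behind the paddle along the slide (paddle at about (381,229)). There is nothing underneath but the housing, so I'll descend beside the paddle and then push.

Emit:
{"api": "jog_arm", "payload": {
  "delta_pos": [
    [0,0,-4],
    [0,0,-7.7],
    [0,0,-7.7],
    [0.26,0.97,-7.7],
    [0.51,1.93,-7.7],
    [0.64,2.42,-7.7],
    [0.77,2.9,-7.7],
    [0.9,3.38,-7.7],
    [1.02,3.87,-7.7]
  ],
  "turn": [0,0,0,0,0,0,0,0,0],
  "grip": [1,1,1,1,1,1,1,1,1]
}}

```text
time_s: 3.28
position: [0.5241, -0.0453, 0.0867]
tcp_rot: [[-0.967, 0.255, 0.001], [0.255, 0.967, -0.004], [-0.002, -0.003, -1.0]]
force: [-2.7, -7.9, 7.0]
opening: 0.007
grasp_force: 4.9
```

Emit:
{"api": "jog_arm", "payload": {
  "delta_pos": [
    [0.13,0.48,0],
    [0.26,0.97,0],
    [0.38,1.45,0],
    [0.51,1.93,0],
    [0.64,2.42,0],
    [0.77,2.9,0],
    [0.77,2.9,0]
  ],
  "turn": [0,0,0,0,0,0,0],
  "grip": [1,1,1,1,1,1,1]
}}

```text
time_s: 4.15
position: [0.531, -0.0151, 0.0853]
tcp_rot: [[-0.967, 0.255, -0.001], [0.255, 0.967, -0.002], [0.001, -0.002, -1.0]]
force: [-1.1, -5.0, 0.3]
opening: 0.004
grasp_force: 2.7
```

```bash
cat > lv.py <<'E'
from h import *
import sys
st=read_state(); print(st['position'],st['force'],st['time_s'])
O=np.array([.5267,-.0411]);d=np.array([.256,.967])
print('tcp s',(np.array(st['position'])[:2]-O)@d)
for n in('wrist','top','scene'):
    c=cap(n,n+sys.argv[1])
    for b in blobs(c,(0,150,80),(6,255,255),25)[1]:
        p=onz(c,b[1],.095)[:2]-O
        if abs(p@[.967,-.256])<.03 and -.02<p@d<.12: print(n,b,'s',(p@d).round(4))
E
python3 lv.py 2
```

```text
[ 0.53098436 -0.01506876  0.08530704] [-1.14902313 -5.02112494  0.2782994 ] 4.15
tcp s 0.026269005116316316
wrist ([341, 238, 29, 20, 518], [354.2, 248.0]) s 0.0442
```

The lever is past low (about 44 mm). TCP-to-lever contact offset is about 18 mm, so I'll continue to the stop.

Emit:
{"api": "jog_arm", "payload": {
  "delta_pos": [
    [0.13,0.48,0],
    [0.26,0.97,0],
    [0.38,1.45,0],
    [0.51,1.93,0],
    [0.59,2.22,0],
    [0.64,2.42,0],
    [0.64,2.42,0]
  ],
  "turn": [0,0,0,0,0,0,0],
  "grip": [1,1,1,1,1,1,1]
}}

```text
time_s: 5.18
position: [0.538, 0.01, 0.0856]
tcp_rot: [[-0.967, 0.256, 0.0], [0.256, 0.967, 0.0], [-0.0, 0.0, -1.0]]
force: [-1.0, -0.2, 0.3]
opening: 0.001
grasp_force: 0.0
```

```bash
python3 lv.py 3
```

```text
[0.53796044 0.01004346 0.08556467] [-1.03803332 -0.1913698   0.26278637] 5.175
tcp s 0.052338399452460334
wrist ([341, 237, 30, 21, 551], [355.0, 247.6]) s 0.0707
```

The force is back to zero, so the lever ran on into the high notch. A gentle nudge will seat it against the stop before I back off.

Emit:
{"api": "jog_arm", "payload": {
  "delta_pos": [
    [0.04,0.15,0],
    [0.08,0.29,0],
    [0.08,0.29,0]
  ],
  "turn": [0,0,0],
  "grip": [1,1,1]
}}

```text
time_s: 5.7
position: [0.5382, 0.0109, 0.0856]
tcp_rot: [[-0.967, 0.255, -0.001], [0.255, 0.967, -0.003], [0.0, -0.003, -1.0]]
force: [-2.0, -7.5, 1.3]
opening: 0.009
grasp_force: 3.7
```

Hard contact after 1 mm confirms the lever is at the stop. I'll back off, lift and go above the button.

Emit:
{"api": "jog_arm", "payload": {
  "delta_pos": [
    [-0.5,-1.9,0],
    [-0.5,-1.9,4],
    [-0.5,-1.9,9],
    [-13.8,-35.3,9],
    [-13.8,-35.3,9],
    [-13.8,-35.3,9],
    [-13.8,-35.3,9],
    [-13.8,-35.3,9],
    [-13.8,-35.3,9],
    [-13.8,-35.3,6],
    [-13.8,-35.3,4],
    [-13.8,-35.3,4]
  ],
  "turn": [0,0,0,0,0,0,0,0,0,0,0,0],
  "grip": [1,1,1,1,1,1,1,1,1,1,1,1]
}}

```text
time_s: 7.2
position: [0.3992, -0.3397, 0.1242]
tcp_rot: [[-0.966, 0.258, -0.002], [0.258, 0.966, 0.003], [0.003, 0.003, -1.0]]
force: [0.3, 0.9, 0.6]
opening: 0.005
grasp_force: 0.0
```

```bash
python3 lv.py 4; python3 - <<'E'
from h import *
for n in('wrist','top','scene'):
    c=load(n+'4')
    for b in blobs(c,(45,100,40),(85,255,255),40)[1]:
        p=onz(c,b[1],.059)
        if np.hypot(p[0]-.4,p[1]+.342)<.04: print(n,b,p.round(4))
a=load('wrist4')['color']; b=load('top4')['color'][180:300,290:490]
cv2.imwrite('pics/w4.png',a); cv2.imwrite('pics/t4.png',cv2.resize(b,None,fx=4,fy=4,interpolation=2))
E
```

```text
[ 0.39923796 -0.33972562  0.12421581] [0.29663528 0.85661854 0.60666256] 7.2
tcp s -0.32140125327091557
top ([328, 209, 7, 11, 53], [331.2, 214.2]) s 0.0706
scene ([315, 184, 16, 13, 122], [321.1, 189.9]) s 0.0728
wrist ([294, 198, 53, 53, 1969], [320.1, 221.8]) [ 0.4003 -0.3395  0.059 ]
top ([460, 264, 11, 15, 119], [465.0, 270.5]) [ 0.4007 -0.3402  0.059 ]
scene ([270, 88, 13, 10, 109], [276.3, 92.5]) [ 0.4008 -0.3434  0.059 ]
```

View pics/t4.png

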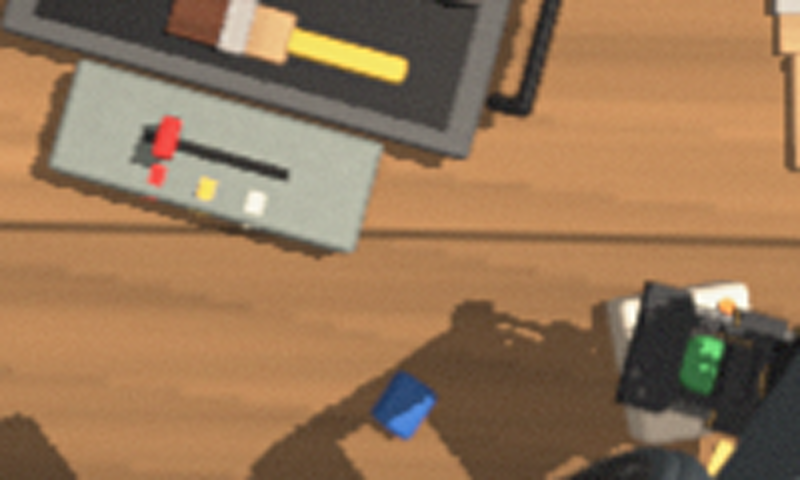

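View pics/w4.png

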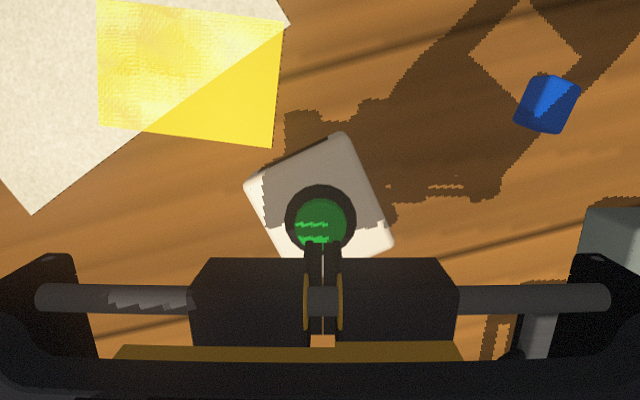

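The top crop shows the paddle at the red mark, with lever s ≈ 70 mm. The wrist view has the button at (320,222), centred under the fingers, so I'll press it.

Emit:
{"api": "jog_arm", "payload": {
  "delta_pos": [
    [0,-0.1,-3],
    [0,-0.1,-5.5],
    [0,-0.1,-6.2],
    [0,-0.1,-6.6],
    [0,-0.1,-7.0],
    [0,-0.1,-7.2],
    [0,-0.1,-7.2]
  ],
  "turn": [0,0,0,0,0,0,0],
  "grip": [1,1,1,1,1,1,1]
}}

```text
time_s: 8.22
position: [0.4008, -0.3411, 0.0606]
tcp_rot: [[-0.967, 0.255, 0.001], [0.255, 0.967, -0.002], [-0.002, -0.002, -1.0]]
force: [-8.3, 8.2, 47.5]
opening: 0.009
grasp_force: 23.8
```

Hard stop reached with a firm force. I'll ease off slowly and watch the spring come back.

Emit:
{"api": "jog_arm", "payload": {
  "delta_pos": [
    [0,0,0.3],
    [0,0,0.55],
    [0,0,0.55]
  ],
  "turn": [0,0,0],
  "grip": [1,1,1]
}}

```text
time_s: 8.6
position: [0.4007, -0.341, 0.0613]
tcp_rot: [[-0.967, 0.256, 0.001], [0.256, 0.967, -0.001], [-0.001, -0.001, -1.0]]
force: [-1.6, 2.9, 12.2]
opening: 0.0
grasp_force: 6.2
```

```bash
python3 -c "
from rig import *
s=read_state();print(s['position'],s['force'],s['time_s'])"
```

```text
[ 0.40072051 -0.34104067  0.06126801] [-1.60643094  2.93933451 12.23552006] 8.6
```

Emit:
{"api": "jog_arm", "payload": {
  "delta_pos": [
    [0,0,0.25],
    [0,0,0.35],
    [0,0,0.35]
  ],
  "turn": [0,0,0],
  "grip": [1,1,1]
}}

```text
time_s: 8.98
position: [0.4008, -0.3411, 0.063]
tcp_rot: [[-0.967, 0.256, 0.0], [0.256, 0.967, -0.0], [-0.0, -0.0, -1.0]]
force: [-1.1, 1.8, 3.9]
opening: 0.007
grasp_force: 1.9
```

Emit:
{"api": "jog_arm", "payload": {
  "delta_pos": [
    [0,0,0.3],
    [0,0,0.3]
  ],
  "turn": [0,0],
  "grip": [1,1]
}}

```text
time_s: 9.22
position: [0.401, -0.3416, 0.0656]
tcp_rot: [[-0.967, 0.256, 0.001], [0.256, 0.967, -0.001], [-0.001, -0.001, -1.0]]
force: [-1.2, 1.4, 1.6]
opening: 0.006
grasp_force: 1.2
```

The force fell away over about 5 mm of travel, which matches the spring, so the button was pressed fully. I'll lift clear and check.

Emit:
{"api": "jog_arm", "payload": {
  "delta_pos": [
    [0,0,2],
    [0,0,7],
    [0,0,12],
    [-3,-4,16],
    [-3,-4,16],
    [-3,-4,16],
    [-3,-4,16]
  ],
  "turn": [0,0,0,0,0,0,0],
  "grip": [1,1,1,1,1,1,1]
}}

```text
time_s: 10.1
position: [0.3705, -0.3799, 0.224]
tcp_rot: [[-0.967, 0.256, -0.002], [0.256, 0.967, 0.003], [0.002, 0.002, -1.0]]
force: [0.6, 0.6, 0.2]
opening: 0.005
grasp_force: 0.0
```

```bash
python3 lv.py 5
```

```text
[ 0.37047678 -0.37989803  0.22401109] [0.56010208 0.56630352 0.19980331] 10.1
tcp s -0.3676108401937055
top ([328, 209, 7, 11, 54], [331.2, 214.3]) s 0.0705
scene ([315, 184, 16, 13, 122], [321.2, 189.9]) s 0.0729
```

View pics/scene5.png

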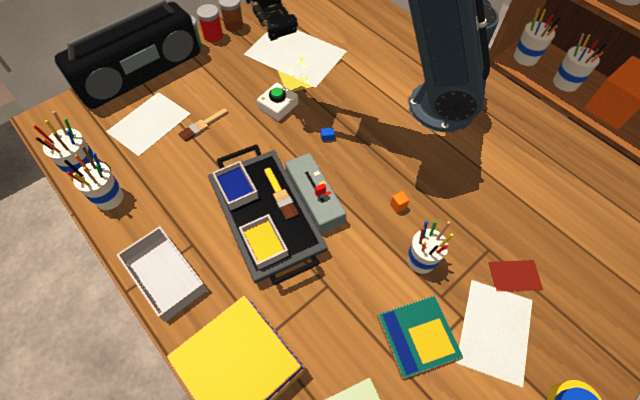

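The lever is at the high stop (321,190), the button at (277,93) is back up, nothing else has moved, and the arm is clear.

```bash
python3 -c "
from rig import *
print(hand_in())"
```

```text
the job is handed in; nothing more can be done
None
```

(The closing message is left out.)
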